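Pin and clamp the last leg of a folded stand

ROBOT

A 7-joint arm with a two-finger parallel gripper is mounted at the origin on the work surface. World frame = base frame: x ahead of the robot, y to its left, z up, the work surface at z = 0. Lengths are in m, angles in rad, forces in N, time in s.
With the tool pointing down it reaches from about 0.4 to 0.85 m from the base axis. Payload 10.4 kg.
Tool frame: the origin (TCP) lies between the finger pads; the fingertips stand tip_extent ahead of it and the grasp point (between the pads) lies 2 mm behind it (tip_extent is the distance from the TCP to the fingertips, in m); z points along the fingers, y is the direction in which the jaws open and shut (so a half turn about z gives the same grasp; the last joint's range is limited). The gripper opens to 87 mm and grips with 3 to 60 N. Pads are 19 mm wide; open, the fingers measure 117 mm over their backs; the gripper's body (75 mm by 190 mm) begins 51 mm behind the grasp point.
Start: joints at [1.23, 0.332, -0.065, 1.46, 0.022, 1.35, -0.088], TCP at [0.195, -0.594, 0.24] pointing down, gripper open.
Joint ranges: [-2.6, 2.6], [-0.5, 2.12], [-1.47, 1.34], [0.16, 2.42], [-1.27, 4.41], [0.06, 2.06], [-2.6, 2.6]. Speed limits (rad/s): [2.22, 2.22, 2.79, 2.79, 3.14, 3.14, 3.14].

INTERFACE

Orientations are given as a unit quaternion [x, y, z, w].
In Python, from bench import read_state, camera, camera_params, close_job, tip_extent gives the robot as it stands. The module is installed in compiled form; this text tells all that it offers.
- The arm moves only by the tool send_rows, never from a script. Its argument "steps" is a list of rows, each a list of 7 numbers: the turn, a rotation vector about the tool's x, y, z in degrees, then the shift along the tool's x, y, z in m, then the gripper's target within -1 to 1 (shut at 1, half-way at 0, fully open at -1). In form: [[ax, ay, az, x, y, z, jaw], ...]. A call has exactly 10 rows; each row shifts and turns the pose as measured when the row begins, along the tool's axes as they then stand; what a row does not reach is not made up. A row lasts 1/10 s, in which the tool goes at most 50 mm and 8.59 degrees, less where a joint would pass 70% of its speed; a pose out of reach is approached as far as the arm can. A call with a gripper value outside its range is refused whole. The fingers move at their own pace and stop on an object; "force" is the grip in N (left out, the last holds). Time passes only in rows, so rows that do not move let the fingers close, or fill a call up. It gives the time, the measured TCP pose, the force and the opening at its end, in the units of the state.
- read_state(): the state, without advancing time (a new reading comes with each control period).
- camera(name): name is "scene" or "side" or "wrist"; returns (picture, depth): 384x512x3 uint8, blue, green, red; 384x512 float32, m along the optical axis (not along the pixel's ray), 0 where there is no reading.
- camera_params(name): a dict with "camera_matrix" (3x3 intrinsics, pixels), "world_from_camera" (4x4, takes a point from camera to world coordinates). Camera axes: x right, y down, z forward; pixel columns grow to the right and rows downward; lengths in m; the calibration is good to about 2 mm. A picture is of the moment at which its call begins: read the wrist's pose just before it. camera_params takes no time and is no camera call; for the wrist camera it gives the pose at the moment of the call.
- close_job(): hands the job in, once; it reports no verdict.
The state is a dict: "time": time; "joint_positions": joint angles; "joint_vel": joint speeds; "joint_torque": joint torques, N m; "ee_pos": TCP position; "eef_rot": TCP orientation; "ft_force": force on the tool from outside, world axes, zero at the start; "torque": the same for the moment, N m; "width": finger opening in m.
Only numpy, scipy, OpenCV 4.12 (cv2) and the standard library are available. Lean on these libraries where they do the work, as an engineer would, in place of code of your own. Each camera call takes 0.05 s, during which the arm holds its last target.

TASK

The stand lying in its cradle has two legs already set: make its top leg the same. Put the stop pin from the wooden block fully home in the top leg's hole nearest the lever collar, slide the leg in until the collar rests against the pin, and hold it there while you swing its cam lever fully closed. Finish still holding the lever or the leg, with the lever down and the collar on the pin, and leave the screwdriver, flask cap and padlock where they lie.

Things in the scene. Friction and masses are not known exactly. Their poses are not given: they have to be found in the camera images.
- pin_grip (a point): Loose stop pin (45 g) upright in the block's middle hole. Point = middle of the pin's head: 19 mm above the underside of its steel shoulder (18 mm diameter, 5 mm thick), 19 mm below its top. Above the shoulder a ribbed black grip, 15 mm diameter. Below, a shank of 6 mm diameter, 26 mm long, tip tapered. z points up the pin. Fully home: shoulder on the tube, this point 19 mm above the hole's mouth.
- pin_block: Wooden pin block, fixed, 46 x 116 x 40 mm high, long side along its y; origin in the centre of its underside. Three holes of 9 mm, 30 mm deep, 38 mm apart along y; the pin stands in the middle one, its shoulder on the block's top.
- leg_hole (a point): Mouth of the pin hole nearest the lever collar, in the top face of the top leg's fixed upper tube (24 mm square, top face 103 mm above the shelf). Hole 8 mm, upright, 24 mm through, chamfered. x points along the leg to its foot, y across, z up. Unused holes: 50 and 100 mm nearer the head. The lower legs lie 25 mm or more below it, 48 mm to either side; their pins 75 mm, below 50 mm height.
- leg (a joint): How far the sliding leg is drawn out beyond its set length (m): 0 = collar resting against a seated pin (collar edge 9 mm along +x from the hole's centre, on the scribed mark), positive = out towards the foot. Travel -0.03 to 0.085; starts at 0.03 to 0.07. Slides with about 1.5 N of friction and stays where it is left while the lever is open.
- lever_end (a point): Middle of the round end of the cam lever's handle: a black cylinder lying across the leg, 18 mm diameter, 40 mm wide over its domed ends, 58 mm from the pivot. It can be taken from above across its 40 mm width, a finger on each end (the fingers pass beside the 29 mm sleeve as the lever comes down), and turns between the fingers as the lever swings.
- lever (a joint): Angle of the cam lever (rad): 0 = closed, handle flat along the sleeve pointing to the foot, its end 58 mm from the pivot along +x, 115 mm above the shelf; positive = raised. Starts at 0.8 to 1.0, stays where it is left. Its eccentric presses on the tube over the last 0.5 rad (about 2 N at the end) and locks the leg; meanwhile it drags the leg some 5 mm out, off the pin, unless held.
- screwdriver: Bystander: screwdriver 190 mm long, lying on the shelf, left of the pin block.
- flask_cap: Bystander: aluminium flask cap, 54 mm diameter, 36 mm high, right of the pin block.
- padlock: Bystander: brass padlock lying flat, 70 x 40 x 20 mm, right of the flask cap.
- leg_axis (a point): The sliding lower leg of the top leg with all it carries: grey clamp collar (45 long, 38 wide, 35 mm high), aluminium sleeve 29 mm square and 286 mm long, rubber foot, cam lever. Point on the leg's axis, 91 mm above the shelf, under the hole when joint leg is 0 and moving along x with the leg; axes as of point leg_hole.
- lever_pivot (a point): Middle of the cam lever's pivot on top of the collar, moving with the leg: 36 mm along +x from the hole's centre when the leg rests on the pin, 12 mm above the tube's top face. The pivot runs across the leg (y).

How it is judged:
On the way, in this order (a step that is already met when the one before it is completed fails the run):
1. the pin is fully home in the hole while the lever is still open (horizontal distance between pin_grip and leg_hole below 0.005 m and z of pin_grip in the frame of leg_hole below 0.022 m and angle between pin_grip's own z axis and vertical below 0.15 rad and value of joint lever above 0.6 rad), for 0.2 s.
2. the leg rests on the pin, held by the hand, with the lever not yet closed (value of joint leg between -0.005 and 0.004 m and contact force between the fingers and leg above 0.3 N and value of joint lever above 0.45 rad), for 0.2 s.
At the end, for the whole second after the job is handed in: The pin is fully home in the hole (within 3 mm of seated, upright within 0.15 rad), the collar rests on it (leg between -5 and +2.5 mm), the lever is closed to within 0.08 rad, and the fingers still hold the leg or its lever with more than 1 N (value of joint lever below 0.08 rad and value of joint leg between -0.005 and 0.0025 m and horizontal distance between pin_grip and leg_hole below 0.006 m and z of pin_grip in the frame of leg_hole below 0.022 m and angle between pin_grip's own z axis and vertical below 0.15 rad and contact force between the fingers and leg above 1 N); the arm keeps its last pose, push and grip.
It fails at once if the lever is swung shut with the leg away from the pin (value of joint lever below 0.4 rad and value of joint leg above 0.006 m).
It fails at once if the screwdriver, flask cap or padlock is shifted by more than 30 mm (distance of any of screwdriver, flask_cap, padlock from where it was at the start of the episode above 0.03 m).
It also fails if it takes over 58 s, if anything falls off the work surface, if the arm or the gripper's body presses on something with over 40 N, if the wrist force passes 120 N, or if a joint passes its speed limit or range.

## Working session

There is one attempt and no reset: what is moved stays moved. The work goes in short steps, Python scripts to look and compute and a tool call to move; the robot and the scene stay as the last step left them, time stands still between calls to the robot, and variables do not carry over. Pictures are saved under pics/ and viewed, and the job is handed in when it is done.

Besides the shell and the picture viewer there is one more tool, called after "Request:" as a command line: name --pt "numbers of a row" for each row, then --argument value for the rest. send_rows: Moves the arm, as the interface text tells. Its arguments: {"type":"object","properties":{"steps":{"type":"array"},"force":{"type":"number"}},"required":["steps"]}

```bash
mkdir -p pics; ls
python3 - <<'E'
from bench import *
import cv2,numpy as np
s=read_state();print(s, tip_extent if not callable(tip_extent) else tip_extent())
for n in ["scene","side","wrist"]:
    p=camera_params(n);print(n,np.round(p["camera_matrix"],1).tolist(),np.round(p["world_from_camera"],3).tolist())
    im,d=camera(n);cv2.imwrite(f"pics/a_{n}.png",im);np.savez(f"pics/a_{n}.npz",im=im,d=d,K=p["camera_matrix"],T=p["world_from_camera"])
E
```

```text
pics
{'time': 0.0, 'joint_positions': array([ 1.230406  ,  0.33288957, -0.06471052,  1.4609242 ,  0.0216175 ,
        1.34990657, -0.08849339]), 'joint_vel': array([ 3.62716947e-04,  4.70814906e-05,  3.13084476e-04,  4.64761431e-04,
       -1.05584132e-03,  7.57646809e-04,  1.67138160e-03]), 'joint_torque': array([-3.60831218e-04, -6.23255610e+01,  2.44547945e-02, -3.89901531e+01,
       -6.14039786e-02,  3.93696001e-02,  1.29611740e-04]), 'ee_pos': array([ 0.19517662, -0.59336544,  0.23875108]), 'eef_rot': array([ 9.87399203e-01,  1.58247598e-01, -1.52279585e-04, -6.99335642e-04]), 'ft_force': array([0.46976153, 0.16688357, 0.14282597]), 'torque': array([-0.00703649, -0.01568997,  0.02495498]), 'width': 0.08699967419954659} 0.017
scene [[379.2, 0.0, 260.8], [0.0, 379.2, 192.6], [0.0, 0.0, 1.0]] [[-0.536, 0.553, -0.638, 1.085], [0.844, 0.341, -0.414, 0.337], [-0.011, -0.76, -0.65, 0.682], [0.0, 0.0, 0.0, 1.0]]
side [[441.1, 0.0, 261.3], [0.0, 441.1, 194.6], [0.0, 0.0, 1.0]] [[-0.825, -0.389, 0.41, 0.03], [-0.565, 0.568, -0.598, 0.714], [-0.0, -0.725, -0.688, 0.952], [0.0, 0.0, 0.0, 1.0]]
wrist [[335.4, 0.0, 259.5], [0.0, 335.4, 194.2], [0.0, 0.0, 1.0]] [[0.314, -0.911, -0.269, 0.269], [-0.95, -0.301, -0.087, -0.569], [-0.002, 0.282, -0.959, 0.383], [0.0, 0.0, 0.0, 1.0]]
```

View pics/a_scene.png

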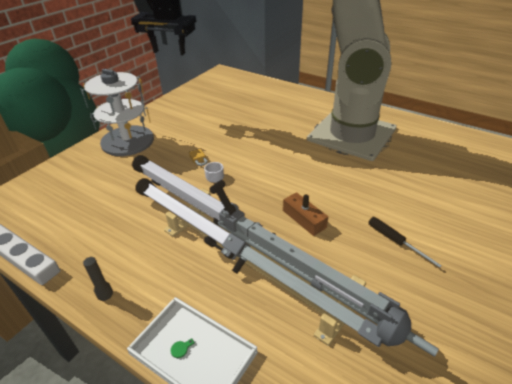

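View pics/a_side.png

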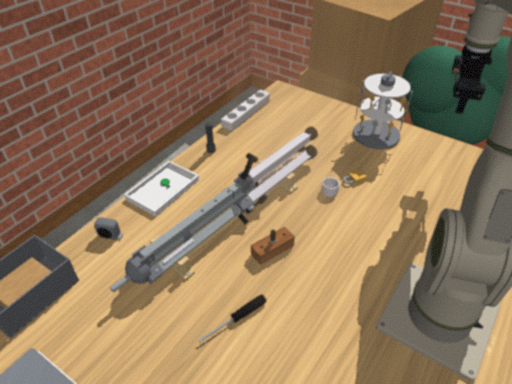

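View pics/a_wrist.png

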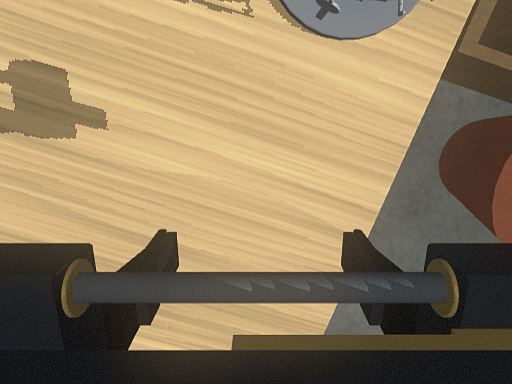

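The scene view shows the block and pin at (305,205), the raised lever at (222,195), and the stand running from its head at (400,325) to its feet at (140,165). I'll enlarge these areas next.

```bash
cat > h.py <<'E'
import numpy as np,cv2
def load(f):
    z=np.load(f);return z['im'],z['d'],z['K'],z['T']
def pt(u,v,d,K,T):
    return (T@np.r_[np.linalg.inv(K)@[u,v,1]*d,1])[:3]
def ray(u,v,K,T):
    return T[:3,3],T[:3,:3]@(np.linalg.inv(K)@[u,v,1])
def onz(u,v,z,K,T):
    o,r=ray(u,v,K,T);return o+r*(z-o[2])/r[2]
def cross(rs):
    A=np.zeros((3,3));b=np.zeros(3)
    for o,r in rs:
        r=r/np.linalg.norm(r);P=np.eye(3)-np.outer(r,r);A+=P;b+=P@o
    return np.linalg.solve(A,b)
def proj(p,K,T):
    c=np.linalg.inv(T)@np.r_[p,1];q=K@c[:3];return q[:2]/q[2]
def crop(im,x,y,w,h,s,f):
    cv2.imwrite(f,cv2.resize(im[y:y+h,x:x+w],None,fx=s,fy=s,interpolation=cv2.INTER_CUBIC))
E
python3 - <<'E'
from h import *
im,d,K,T=load('pics/a_scene.npz');crop(im,190,150,160,120,5,'pics/b1.png')
im,d,K,T=load('pics/a_side.npz');crop(im,190,140,160,120,5,'pics/b2.png')
E
```

```text
(no output)
```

View pics/b1.png

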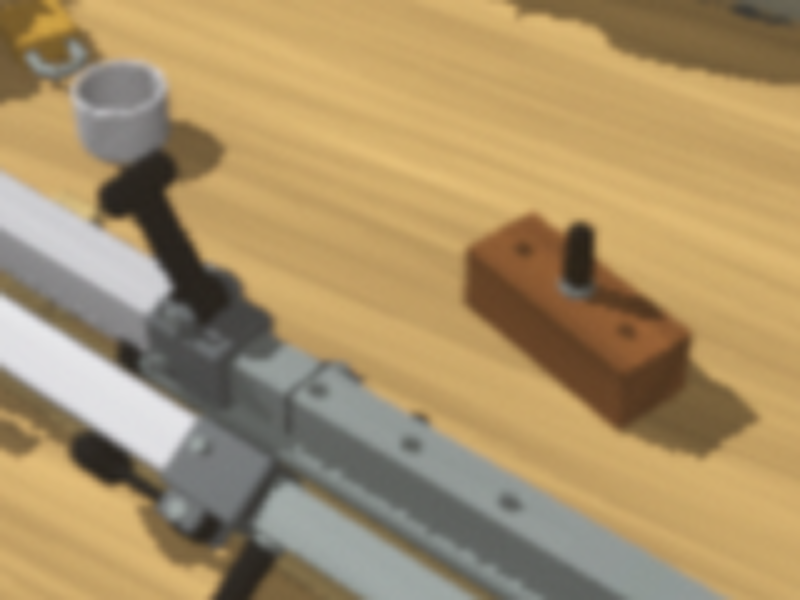

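View pics/b2.png

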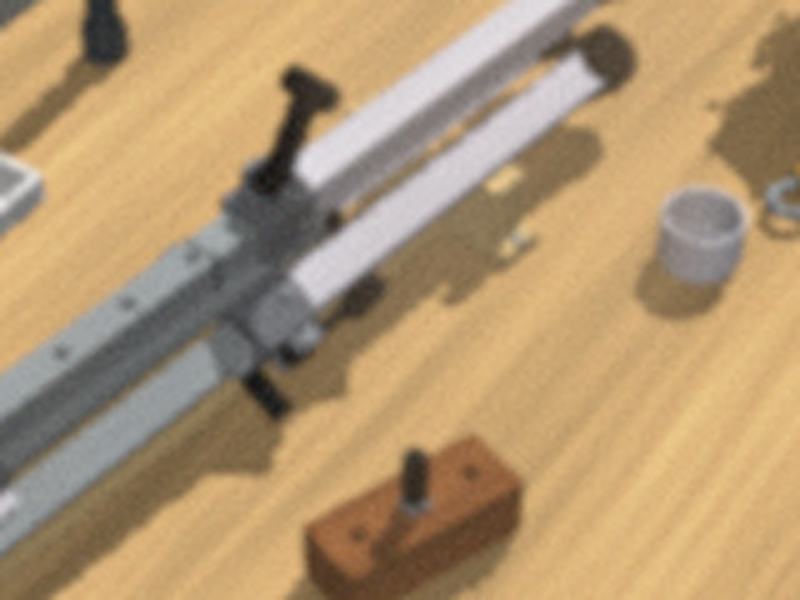

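Crop b1 (scene) shows the three tube holes at (318,389), (411,442) and (510,501), and the pin at (578,255). In b2 (side) the holes are at (192,256), (127,302) and (61,351), and the pin is at (415,480).

Run:
```python
from h import *
i1,d1,K1,T1=load('pics/a_scene.npz');i2,d2,K2,T2=load('pics/a_side.npz')
a=lambda u,v:(190+u/5-.4,150+v/5-.4)
b=lambda u,v:(190+u/5-.4,140+v/5-.4)
P={}
for n,p,q in [('h0',(318,389),(192,256)),('h1',(411,442),(127,302)),('h2',(510,501),(61,351)),('pintop',(578,224),(415,452)),('pinshoulder',(576,290),(416,505)),('blkholeA',(523,248),(471,471)),('blkholeB',(627,331),(358,535)),('lev',(138,183),(310,89))]:
    p=a(*p);q=b(*q);X=cross([ray(*p,K1,T1),ray(*q,K2,T2)])
    print(n,np.round(X,4),'reproj',np.round(proj(X,K1,T1)-p,1),np.round(proj(X,K2,T2)-q,1),'z.103:',np.round(onz(*p,.103,K1,T1)[:2],4),np.round(onz(*q,.103,K2,T2)[:2],4),'z.04',np.round(onz(*p,.04,K1,T1)[:2],4),np.round(onz(*q,.04,K2,T2)[:2],4),
      'dep',np.round(pt(*p,d1[int(round(p[1])),int(round(p[0]))],K1,T1),4),np.round(pt(*q,d2[int(round(q[1])),int(round(q[0]))],K2,T2),4))
```

```text
h0 [0.6219 0.0165 0.1036] reproj [0. 0.] [ 0. -0.] z.103: [0.6215 0.0162] [0.6223 0.0161] z.04 [ 0.571  -0.0188] [ 0.6663 -0.0357] dep [0.6199 0.0151 0.101 ] [0.6246 0.0134 0.0998]
h1 [0.6282 0.0666 0.1046] reproj [0.1 0.2] [ 0.1 -0.1] z.103: [0.6267 0.0654] [0.6292 0.0659] z.04 [0.5768 0.0358] [0.6737 0.0178] dep [0.6227 0.0631 0.098 ] [0.6305 0.0645 0.1011]
h2 [0.6341 0.1161 0.1041] reproj [0.1 0.1] [ 0.1 -0.1] z.103: [0.6331 0.1154] [0.6348 0.1157] z.04 [0.5838 0.0913] [0.6796 0.0713] dep [0.6303 0.1141 0.0995] [0.6369 0.1136 0.1   ]
pintop [0.447  0.0519 0.0824] reproj [0.3 0.3] [ 0.2 -0.3] z.103: [0.4682 0.0606] [0.437  0.0687] z.04 [0.401  0.0305] [0.4672 0.0208] dep [0.4398 0.0479 0.0764] [0.4494 0.0491 0.0772]
pinshoulder [0.4458 0.0525 0.0396] reproj [-0. -0.] [-0.  0.] z.103: [0.509  0.0807] [0.4169 0.0983] z.04 [0.4463 0.0528] [0.4456 0.0526] dep [0.4533 0.0559 0.0471] [0.442  0.0584 0.0479]
blkholeA [0.4336 0.016  0.0412] reproj [0. 0.] [ 0. -0.] z.103: [0.4965 0.0469] [0.4063 0.0634] z.04 [0.4324 0.0153] [0.4342 0.0151] dep [0.4277 0.013  0.0354] [0.4359 0.0121 0.0361]
blkholeB [0.4596 0.0875 0.0401] reproj [0.1 0.1] [ 0.1 -0.1] z.103: [0.5208 0.1118] [0.43  0.131] z.04 [0.4593 0.0873] [0.4597 0.0877] dep [0.4545 0.0853 0.035 ] [0.4647 0.0803 0.0293]
lev [ 0.6091 -0.0823  0.1647] reproj [0.1 0.1] [ 0.1 -0.1] z.103: [ 0.552  -0.1328] [ 0.6543 -0.1442] z.04 [ 0.494 -0.184] [ 0.7006 -0.2079] dep [ 0.6138 -0.0783  0.1701] [ 0.6046 -0.0758  0.1707]
```

```bash
cat >> h.py <<'E'
from scipy.spatial.transform import Rotation as R
YAW=-7.1
def down(yaw_y):  # tool z down, tool y at world angle yaw_y deg
    a=np.radians(yaw_y);y=np.array([np.cos(a),np.sin(a),0]);z=np.array([0,0,-1.]);x=np.cross(y,z)
    return R.from_matrix(np.c_[x,y,z])
def step(p0,q0,p1,q1):
    rv=(q0.inv()*q1).as_rotvec(degrees=True);return np.r_[rv,q0.inv().apply(np.array(p1)-p0)]
def st():
    from bench import read_state
    s=read_state();return np.array(s['ee_pos']),R.from_quat(s['eef_rot']),s
E
python3 - <<'E'
from h import *
p,q,s=st()
y=q.apply([0,1,0]);y0=np.degrees(np.arctan2(y[1],y[0]))
G=np.array([.4465,.0517,.14]);N=16
az0=np.arctan2(p[1],p[0]);az1=np.arctan2(G[1],G[0]);r0=np.hypot(*p[:2]);r1=np.hypot(*G[:2])
for i in range(1,N+1):
    t=i/N;rr=r0+(r1-r0)*t;az=az0+(az1-az0)*t
    pn=np.array([rr*np.cos(az),rr*np.sin(az),p[2]+0*t]) ;qn=down(y0+(-7.1-y0)*t)
    if i==1: pp,qq=p,q
    print(np.round(step(pp,qq,pn,qn),4).tolist());pp,qq=pn,qn
E
```

```text
[-0.0612, 0.0022, -4.0429, 0.0524, -0.0132, 0.0]
[0.0, 0.0, -4.0429, 0.0513, -0.0139, 0.0]
[0.0, 0.0, -4.0429, 0.0501, -0.0146, 0.0]
[0.0, 0.0, -4.0429, 0.049, -0.0153, 0.0]
[0.0, 0.0, -4.0429, 0.0478, -0.0159, 0.0]
[0.0, 0.0, -4.0429, 0.0466, -0.0165, 0.0]
[0.0, 0.0, -4.0429, 0.0455, -0.0171, 0.0]
[0.0, 0.0, -4.0429, 0.0443, -0.0176, 0.0]
[0.0, 0.0, -4.0429, 0.0431, -0.0181, 0.0]
[0.0, 0.0, -4.0429, 0.0419, -0.0186, 0.0]
[0.0, 0.0, -4.0429, 0.0407, -0.0191, 0.0]
[0.0, 0.0, -4.0429, 0.0395, -0.0195, 0.0]
[0.0, 0.0, -4.0429, 0.0383, -0.0199, 0.0]
[0.0, 0.0, -4.0429, 0.0371, -0.0202, 0.0]
[0.0, 0.0, -4.0429, 0.0358, -0.0205, 0.0]
[0.0, 0.0, -4.0429, 0.0346, -0.0208, 0.0]
```

Request:
send_rows --pt "0 0 -4 0.044 -0.011 0 -1" --pt "0 0 -4 0.044 -0.011 0 -1" --pt "0 0 -4 0.044 -0.012 0 -1" --pt "0 0 -4 0.044 -0.012 0 -1" --pt "0 0 -4 0.044 -0.013 0 -1" --pt "0 0 -4 0.044 -0.013 0 -1" --pt "0 0 -4 0.044 -0.014 0 -1" --pt "0 0 -4 0.044 -0.014 0 -1" --pt "0 0 -4 0.043 -0.015 0 -1" --pt "0 0 -4 0.043 -0.015 0 -1" --force 20

```text
time: 1.15
ee_pos: [0.4657, -0.23, 0.2347]
eef_rot: [0.87, 0.492, -0.002, -0.002]
ft_force: [0.9, 0.4, -0.1]
width: 0.0873
```

```bash
cat > goto.py <<'E'
import sys
from h import *
# goto.py x y z N : split straight move to down pose
G=np.array([float(a) for a in sys.argv[1:4]]);N=int(sys.argv[4]);yaw=float(sys.argv[5]) if len(sys.argv)>5 else YAW
p,q,s=st();qe=down(yaw);rv=(q.inv()*qe)
print('t',s['time'],'pos',np.round(p,4),'F',np.round(s['ft_force'],1),'w',round(s['width'],4))
print('total turn',np.round(rv.as_rotvec(degrees=True),2),'dist',np.round(G-p,4), 'toolframe(end)',np.round(qe.inv().apply(G-p),4))
pp,qq=p,q
for i in range(1,N+1):
    t=i/N;pn=p+(G-p)*t;qn=q*R.from_rotvec(rv.as_rotvec()*t)
    print(np.round(step(pp,qq,pn,qn),4).tolist());pp,qq=pn,qn
E
python3 goto.py .4465 .0517 .15 7
```

```text
t 1.15 pos [ 0.4657 -0.23    0.2347] F [ 0.9  0.4 -0.1] w 0.0873
total turn [-3.600e-01 -1.000e-02 -2.391e+01] dist [-0.0192  0.2817 -0.0847] toolframe(end) [ 0.2771 -0.0539  0.0847]
[-0.0512, -0.0008, -3.4161, 0.0331, -0.023, 0.0122]
[-0.0512, -0.0008, -3.4161, 0.0344, -0.021, 0.0122]
[-0.0512, -0.0008, -3.4161, 0.0356, -0.0189, 0.0122]
[-0.0512, -0.0008, -3.4161, 0.0367, -0.0168, 0.0121]
[-0.0512, -0.0008, -3.4161, 0.0376, -0.0146, 0.0121]
[-0.0512, -0.0008, -3.4161, 0.0384, -0.0123, 0.0121]
[-0.0512, -0.0008, -3.4161, 0.0391, -0.01, 0.0121]
```

Request:
send_rows --pt "0 0 -3.4 0.033 -0.023 0.012 -1" --pt "0 0 -3.4 0.034 -0.021 0.012 -1" --pt "0 0 -3.4 0.036 -0.019 0.012 -1" --pt "0 0 -3.4 0.037 -0.017 0.012 -1" --pt "0 0 -3.4 0.038 -0.015 0.012 -1" --pt "0 0 -3.4 0.038 -0.012 0.012 -1" --pt "0 0 -3.4 0.039 -0.01 0.012 -1" --pt "0 0 0 0 0 0 -1" --pt "0 0 0 0 0 0 -1" --pt "0 0 0 0 0 0 -1"

```text
time: 2.15
ee_pos: [0.4411, 0.0696, 0.1482]
eef_rot: [0.74, 0.673, -0.001, -0.002]
ft_force: [1.0, -0.6, -0.3]
width: 0.087
```

```bash
python3 goto.py .4465 .0517 .15 1;cat > snap.py <<'E'
import sys
from h import *
from bench import camera,camera_params
n,tag=sys.argv[1:3]
p=camera_params(n);im,d=camera(n)
cv2.imwrite(f'pics/{tag}.png',im);np.savez(f'pics/{tag}.npz',im=im,d=d,K=p["camera_matrix"],T=p["world_from_camera"])
E
python3 snap.py wrist w1
```

```text
t 2.15 pos [0.4411 0.0696 0.1482] F [ 1.  -0.6 -0.3] w 0.087
total turn [-0.23 -0.03  1.66] dist [ 0.0054 -0.0179  0.0018] toolframe(end) [-0.0171  0.0076 -0.0018]
[-0.2306, -0.0289, 1.6585, -0.0173, 0.0071, -0.0018]
```

View pics/w1.png

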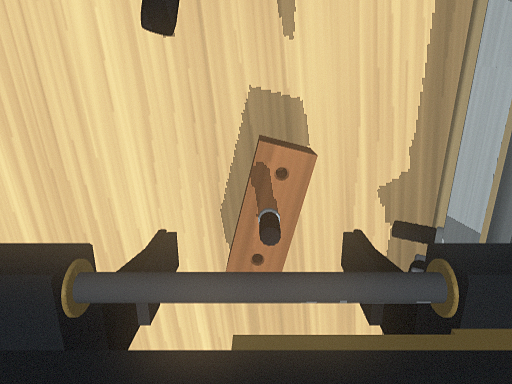

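The wrist view shows the pin shoulder near (268,213) and the block's outer holes at (281,173) and (257,259). I'll check those positions against the two fixed cameras.

Run:
```python
from h import *
i,d,K,T=load('pics/w1.npz')
for u,v,z in [(281.5,173.5,.04),(257.5,259,.04),(270,228,.078),(268.5,213,.045)]: print(onz(u,v,z,K,T))
```

```text
[0.45952532 0.08825779 0.04      ]
[0.43413784 0.01739158 0.04      ]
[0.44715585 0.05956813 0.078     ]
[0.44679899 0.05878912 0.045     ]
```

Request:
send_rows --pt "-0.2 0 1.7 -0.017 0.007 0.02 -1" --pt "0 0 0 0 0 0.02 -1" --pt "0 0 0 0 0 0.01 -1" --pt "0 0 0 0 0 0.0 -1" --pt "0 0 0 0 0 0 -1" --pt "0 0 0 0 0 0 -1" --pt "0 0 0 0 0 0 -1" --pt "0 0 0 0 0 0 -1" --pt "0 0 0 0 0 0 -1" --pt "0 0 0 0 0 0 -1"

```text
time: 3.2
ee_pos: [0.4504, 0.0465, 0.1011]
eef_rot: [0.753, 0.658, 0.002, 0.003]
ft_force: [0.1, 0.1, 1.0]
width: 0.087
```

```bash
python3 goto.py .4467 .0523 .065 3
```

```text
t 3.2 pos [0.4504 0.0465 0.1011] F [0.1 0.1 1. ] w 0.087
total turn [ 0.39  0.02 -0.68] dist [-0.0037  0.0058 -0.0361] toolframe(end) [ 0.0053 -0.0044  0.0361]
[0.131, 0.0063, -0.2253, 0.0018, -0.0016, 0.012]
[0.131, 0.0063, -0.2253, 0.0018, -0.0015, 0.012]
[0.131, 0.0063, -0.2253, 0.0018, -0.0015, 0.012]
```

Request:
send_rows --pt "0.1 0 -0.2 0.0015 -0.0013 0.009 -1" --pt "0.1 0 -0.2 0.0015 -0.0013 0.008 -1" --pt "0.1 0 -0.2 0.0012 -0.001 0.007 -1" --pt "0 0 0 0.001 -0.0005 0.005 -1" --pt "0 0 0 0 0 0.003 -1" --pt "0 0 0 0 0 0.001 -1" --pt "0 0 0 0 0 0 -1" --pt "0 0 0 0 0 0 -1" --pt "0 0 0 0 0 0 -1" --pt "0 0 0 0 0 0 -1"

```text
time: 4.2
ee_pos: [0.4465, 0.0529, 0.0648]
eef_rot: [0.75, 0.662, 0.0, 0.0]
ft_force: [-0.0, 0.0, 0.6]
width: 0.0866
```

```bash
python3 goto.py .4467 .0523 .065 1; python3 snap.py wrist w2
```

```text
t 4.2 pos [0.4465 0.0529 0.0648] F [-0.   0.   0.6] w 0.0866
total turn [0.02 0.01 0.01] dist [ 0.0002 -0.0006  0.0002] toolframe(end) [-0.0005  0.0002 -0.0002]
[0.0194, 0.011, 0.0055, -0.0005, 0.0002, -0.0002]
```

View pics/w2.png

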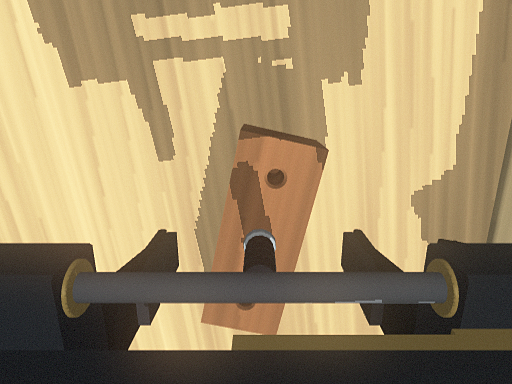

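In the wrist view the pin sits at column 260, centred between the fingers (160 and 355). The position matches, so I'll close the jaws.

Request:
send_rows --pt "0 0 0 0 0 0 1" --pt "0 0 0 0 0 0 1" --pt "0 0 0 0 0 0 1" --pt "0 0 0 0 0 0 1" --pt "0 0 0 0 0 0 1" --pt "0 0 0 0 0 0 1" --pt "0 0 0 0 0 0 1" --pt "0 0 0 0 0 0 1" --pt "0 0 0 0 0 0 1" --pt "0 0 0 0 0 0 1" --force 20

```text
time: 5.25
ee_pos: [0.4467, 0.0528, 0.065]
eef_rot: [0.75, 0.662, 0.0, 0.0]
ft_force: [-1.3, 0.5, 1.9]
width: 0.015
```

```bash
python3 goto.py .4467 .0523 .2 1
```

```text
t 5.25 pos [0.4467 0.0528 0.065 ] F [-1.3  0.5  1.9] w 0.015
total turn [ 0.05  0.02 -0.01] dist [-0.     -0.0005  0.135 ] toolframe(end) [-5.00e-04  1.00e-04 -1.35e-01]
[0.0488, 0.0166, -0.0085, -0.0005, 0.0002, -0.135]
```

Request:
send_rows --pt "0 0 0 0 0 -0.005 1" --pt "0 0 0 0 0 -0.01 1" --pt "0 0 0 0 0 -0.015 1" --pt "0 0 0 0 0 -0.02 1" --pt "0 0 0 0 0 -0.02 1" --pt "0 0 0 0 0 -0.02 1" --pt "0 0 0 0 0 -0.02 1" --pt "0 0 0 0 0 -0.01 1" --pt "0 0 0 0 0 0 1" --pt "0 0 0 0 0 0 1"

```text
time: 6.25
ee_pos: [0.446, 0.0538, 0.1944]
eef_rot: [0.749, 0.663, 0.001, 0.001]
ft_force: [-0.5, 0.1, -0.9]
width: 0.0142
```

```bash
python3 snap.py wrist w3;python3 snap.py side s3; python3 goto.py .622 .0165 .19 7
```

```text
t 6.35 pos [0.4458 0.0538 0.1939] F [-0.4  0.5 -0.6] w 0.0143
total turn [ 0.09 -0.02  0.11] dist [ 0.1762 -0.0373 -0.0039] toolframe(end) [-0.0152  0.1794  0.0039]
[0.0134, -0.0024, 0.0164, -0.0022, 0.0256, 0.0006]
[0.0134, -0.0024, 0.0164, -0.0022, 0.0256, 0.0006]
[0.0134, -0.0024, 0.0164, -0.0022, 0.0256, 0.0006]
[0.0134, -0.0024, 0.0164, -0.0022, 0.0256, 0.0006]
[0.0134, -0.0024, 0.0164, -0.0022, 0.0256, 0.0006]
[0.0134, -0.0024, 0.0164, -0.0022, 0.0256, 0.0006]
[0.0134, -0.0024, 0.0164, -0.0022, 0.0256, 0.0006]
```

View pics/w3.png

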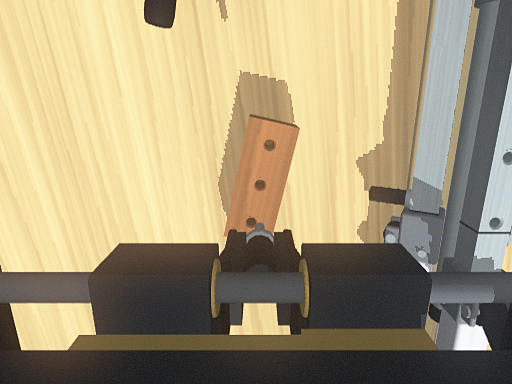

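View pics/s3.png

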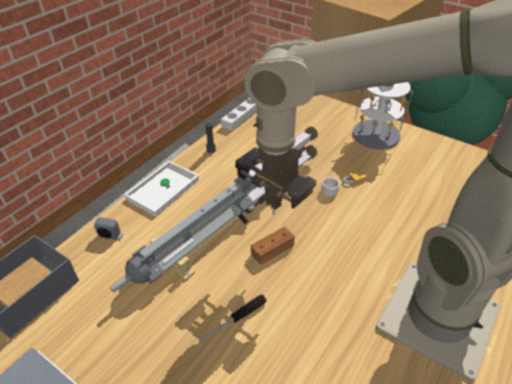

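The pin is in the jaws: its shoulder shows at (260,235) and the block's middle hole is empty. Next I move above the leg hole.

Request:
send_rows --pt "0 0 0 -0.002 0.02 0 1" --pt "0 0 0 -0.002 0.025 0 1" --pt "0 0 0 -0.002 0.025 0 1" --pt "0 0 0 -0.002 0.025 0 1" --pt "0 0 0 -0.002 0.025 0 1" --pt "0 0 0 -0.002 0.025 0 1" --pt "0 0 0 -0.002 0.02 0 1" --pt "0 0 0 -0.001 0.01 0.002 1" --pt "0 0 0 0 0 0 1" --pt "0 0 0 0 0 0 1"

```text
time: 7.35
ee_pos: [0.6189, 0.0164, 0.1792]
eef_rot: [0.748, 0.663, -0.006, -0.005]
ft_force: [-0.1, 0.2, 0.1]
width: 0.0145
```

```bash
python3 goto.py .622 .0165 .175 1;python3 snap.py wrist w4;  python3 snap.py scene c4
```

```text
t 7.35 pos [0.6189 0.0164 0.1792] F [-0.1  0.2  0.1] w 0.0145
total turn [-0.9   0.08  0.18] dist [ 0.0031  0.0001 -0.0042] toolframe(end) [0.0004 0.003  0.0042]
[-0.9031, 0.0778, 0.1755, 0.0004, 0.0031, 0.0041]
```

View pics/w4.png

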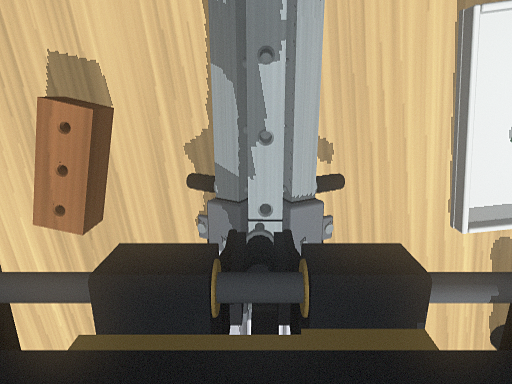

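View pics/c4.png

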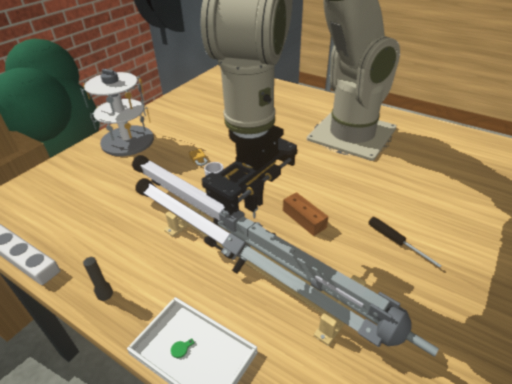

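The wrist view shows the tube's three holes at (265,211), (265,136) and (266,55), with the nearest hole just ahead of the pin. I'll refine these with a blob fit.

```bash
python3 - <<'E'
from h import *
i,d,K,T=load('pics/w4.npz')
g=cv2.cvtColor(i,cv2.COLOR_BGR2GRAY).astype(float)
for u,v in [(265,211),(265,136),(266,55)]:
    w=g[v-9:v+10,u-9:u+10];m=np.clip(np.median(w)-15-w,0,None);m[:]=np.where(m>10,m,0)
    Y,X=np.mgrid[-9:10,-9:10];c=(u+(m*X).sum()/m.sum(),v+(m*Y).sum()/m.sum())
    print(np.round(c,1),onz(*c,.103,K,T))
p,q,s=st();print(p,q.apply([0,0,1]))
crop(i,200,100,120,160,4,'pics/w4c.png')
E
cp pics/w4c.png pics/w4d.png
```

```text
[264.9 212.6] [0.62144693 0.01563097 0.103     ]
[265.2 138.4] [0.6275847  0.06669986 0.103     ]
[265.5  51.3] [0.63383682 0.11907623 0.103     ]
[0.61888798 0.01630041 0.17966326] [-1.50841779e-02  7.27301672e-06 -9.99886227e-01]
```

View pics/w4c.png

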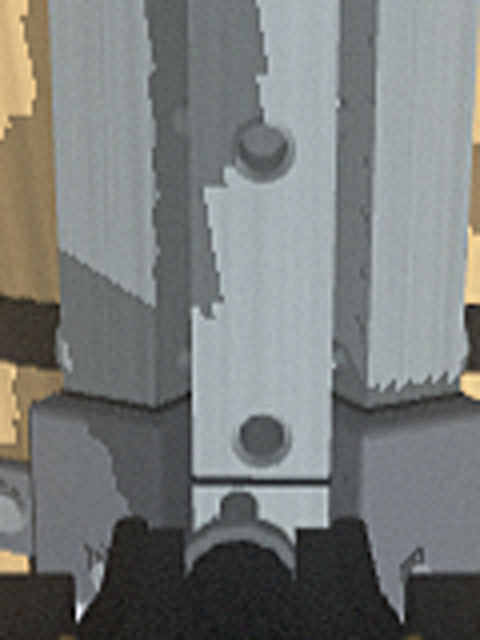

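Run:
```python
from h import *
i,d,K,T=load('pics/w4.npz')
for u,v,z in [(265.1,209.2,.103),(265.4,136.4,.103),(259.2,224.5,.128)]: print(onz(u,v,z,K,T))
```

```text
[0.62190993 0.01813465 0.103     ]
[0.62786373 0.06799474 0.103     ]
[0.61805067 0.01709482 0.128     ]
```

Request:
send_rows --pt "-0.9 0 0.2 0.0006 0.0031 0.005 1" --pt "0 0 0 0 0 0.003 1" --pt "0 0 0 0 0 0 1" --pt "0 0 0 0 0 0 1" --pt "0 0 0 0 0 0 1" --pt "0 0 0 0 0 0 1" --pt "0 0 0 0 0 0 1" --pt "0 0 0 0 0 0 1" --pt "0 0 0 0 0 0 1" --pt "0 0 0 0 0 0 1"

```text
time: 8.45
ee_pos: [0.6211, 0.017, 0.1724]
eef_rot: [0.749, 0.662, 0.0, 0.002]
ft_force: [0.2, 0.6, -0.1]
width: 0.0143
```

```bash
python3 goto.py .622 .0169 .16 1;python3 snap.py wrist w5;  python3 - <<'E'
from h import *
i,d,K,T=load('pics/w5.npz')
crop(i,200,100,120,150,4,'pics/w5c.png')
E
```

```text
t 8.45 pos [0.6211 0.017  0.1724] F [ 0.2  0.6 -0.1] w 0.0143
total turn [0.23 0.16 0.01] dist [ 0.0009 -0.0001 -0.0124] toolframe(end) [0.     0.0009 0.0124]
[0.2349, 0.157, 0.015, 0.0, 0.0008, 0.0124]
```

View pics/w5c.png

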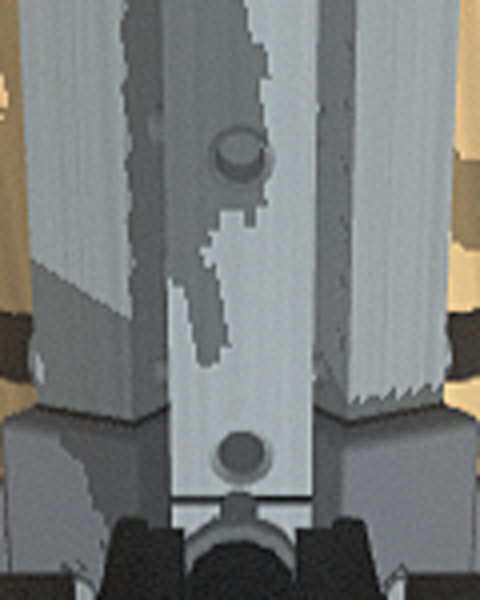

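The pin tip (column 238) is lined up with the hole (column 242), with about 0.8 mm left to correct. I'll descend.

Request:
send_rows --pt "0.2 0.1 0 0 0.0008 0.005 1" --pt "0 0 0 0 0 0.005 1" --pt "0 0 0 0 0 0.003 1" --pt "0 0 0 0 0 0.001 1" --pt "0 0 0 0 0 0 1" --pt "0 0 0 0 0 0 1" --pt "0 0 0 0 0 0 1" --pt "0 0 0 0 0 0 1" --pt "0 0 0 0 0 0 1" --pt "0 0 0 0 0 0 1"

```text
time: 9.5
ee_pos: [0.6219, 0.0168, 0.157]
eef_rot: [0.749, 0.662, -0.0, 0.0]
ft_force: [0.2, -0.2, -0.1]
width: 0.0141
```

```bash
python3 goto.py .622 .0169 .156 1;python3 snap.py wrist w6; python3 snap.py scene c6;python3 snap.py side s6
python3 - <<'E'
from h import *
i,d,K,T=load('pics/w6.npz')
crop(i,200,100,120,150,4,'pics/w6c.png')
a=load('pics/c6.npz')[0][170:260,200:300];b=load('pics/s6.npz')[0][130:220,200:300]
cv2.imwrite('pics/cs6.png',cv2.resize(np.hstack([a,b]),None,fx=4,fy=4,interpolation=2))
E
```

```text
t 9.5 pos [0.6219 0.0168 0.157 ] F [ 0.2 -0.2 -0.1] w 0.0141
total turn [0.   0.05 0.01] dist [ 0.0001  0.0001 -0.001 ] toolframe(end) [0.0001 0.0001 0.001 ]
[0.0006, 0.0466, 0.0095, 0.0001, 0.0001, 0.001]
```

View pics/w6c.png

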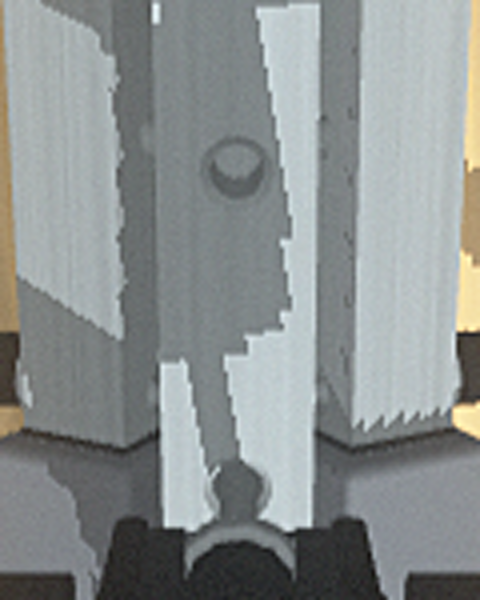

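View pics/cs6.png

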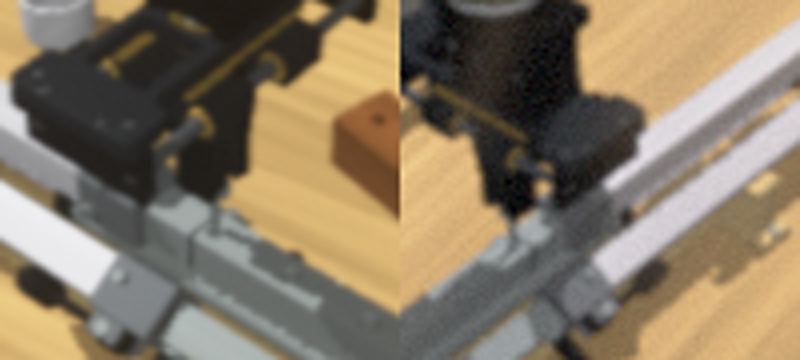

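Run:
```python
from h import *
i,d,K,T=load('pics/w6.npz')
c=lambda p:(proj(np.array(p),K,T)-[200,100])*4
for n,p in [('tip',(.6219,.0168,.106)),('tip-back shank',(.6219,.0168,.113)),('hole.0165',(.622,.0165,.103)),('hole .018',(.622,.018,.103)),('h1 fixed',(.6282,.0664,.103)),('line9mm',(.6219-.0011,.0165-.009,.103))]: print(n,c(p))
crop(i,235,195,50,45,14,'pics/w6d.png')
```

```text
tip [237.77404086 502.28424421]
tip-back shank [237.8044143  519.54760488]
hole.0165 [238.61936322 496.90184972]
hole .018 [237.4611802  488.11454648]
h1 fixed [239.02128059 179.40615713]
line9mm [238.04661674 549.74827212]
```

View pics/w6d.png

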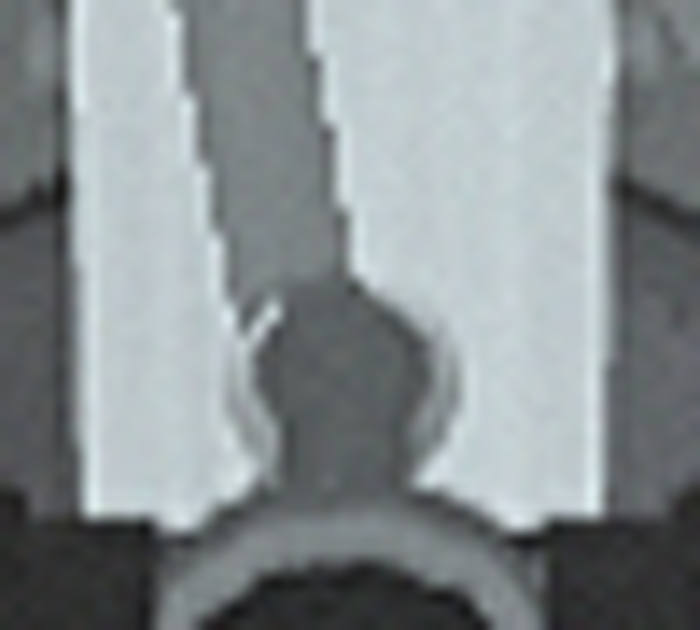

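The tip is centred on the hole laterally (347 vs 350 in the crop). Along the leg the two agree to within about 0.7 mm, so I'll insert slowly.

Request:
send_rows --pt "0 0 0 0 0 0.0025 1" --pt "0 0 0 0 0 0.0025 1" --pt "0 0 0 0 0 0.0025 1" --pt "0 0 0 0 0 0.0025 1" --pt "0 0 0 0 0 0.0025 1" --pt "0 0 0 0 0 0.0025 1" --pt "0 0 0 0 0 0.0025 1" --pt "0 0 0 0 0 0 1" --pt "0 0 0 0 0 0 1" --pt "0 0 0 0 0 0 1"

```text
time: 10.65
ee_pos: [0.6217, 0.0168, 0.1374]
eef_rot: [0.749, 0.662, -0.001, -0.0]
ft_force: [-0.3, -0.1, 0.1]
width: 0.0146
```

```bash
python3 goto.py .622 .0169 .128 1
```

```text
t 10.65 pos [0.6217 0.0168 0.1374] F [-0.3 -0.1  0.1] w 0.0146
total turn [-0.05  0.05  0.01] dist [ 0.0003  0.0001 -0.0094] toolframe(end) [0.0001 0.0003 0.0094]
[-0.0491, 0.0487, 0.0135, 0.0001, 0.0003, 0.0094]
```

Request:
send_rows --pt "0 0 0 0 0 0.0025 1" --pt "0 0 0 0 0 0.0025 1" --pt "0 0 0 0 0 0.002 1" --pt "0 0 0 0 0 0.0015 1" --pt "0 0 0 0 0 0.001 1" --pt "0 0 0 0 0 0.001 1" --pt "0 0 0 0 0 0.0005 1" --pt "0 0 0 0 0 0 1" --pt "0 0 0 0 0 0 1" --pt "0 0 0 0 0 0 1"

```text
time: 11.65
ee_pos: [0.6221, 0.0168, 0.1281]
eef_rot: [0.75, 0.662, -0.0, 0.001]
ft_force: [-0.9, 0.2, 2.1]
width: 0.0147
```

```bash
python3 goto.py .622 .0169 .128 1; python3 snap.py wrist w7
python3 - <<'E'
from h import *
i,d,K,T=load('pics/w7.npz')
crop(i,200,150,120,100,5,'pics/w7c.png')
E
```

```text
t 11.65 pos [0.6221 0.0168 0.1281] F [-0.9  0.2  2.1] w 0.0147
total turn [0.05 0.09 0.  ] dist [-0.0001  0.0001 -0.0001] toolframe(end) [ 0.0001 -0.0001  0.0001]
[0.0518, 0.0872, 0.0004, 0.0001, -0.0001, 0.0001]
```

View pics/w7c.png

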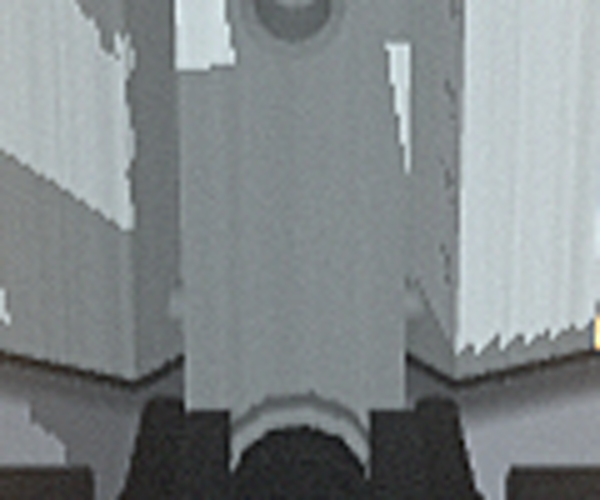

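The pin is seated: z is 0.1281, there is about 2 N of contact, and the shoulder sits on the tube. I'll press lightly, release and rise.

Request:
send_rows --pt "0 0 0 0 0 0.001 1" --pt "0 0 0 0 0 0.001 1" --pt "0 0 0 0 0 0 -1" --pt "0 0 0 0 0 0 -1" --pt "0 0 0 0 0 0 -1" --pt "0 0 0 0 0 0 -1" --pt "0 0 0 0 0 -0.01 -1" --pt "0 0 0 0 0 -0.03 -1" --pt "0 0 0 0 0 -0.04 -1" --pt "0 0 0 0 0 -0.03 -1"

```text
time: 12.7
ee_pos: [0.6197, 0.0169, 0.2379]
eef_rot: [0.749, 0.662, -0.003, -0.002]
ft_force: [0.5, 0.3, 0.5]
width: 0.0705
```

```bash
python3 goto.py .622 .0169 .24 1; python3 snap.py wrist w8; python3 snap.py scene c8; python3 snap.py side s8;python3 - <<'E'
from h import *
a=load('pics/c8.npz')[0][150:240,190:290];b=load('pics/s8.npz')[0][130:220,200:300]
cv2.imwrite('pics/cs8.png',cv2.resize(np.hstack([a,b]),None,fx=4,fy=4,interpolation=2))
E
```

```text
t 12.7 pos [0.6197 0.0169 0.2379] F [0.5 0.3 0.5] w 0.0705
total turn [-0.42  0.14  0.03] dist [0.0023 0.     0.0021] toolframe(end) [ 0.0003  0.0022 -0.0021]
[-0.4176, 0.1398, 0.0345, 0.0003, 0.0022, -0.0021]
```

View pics/w8.png

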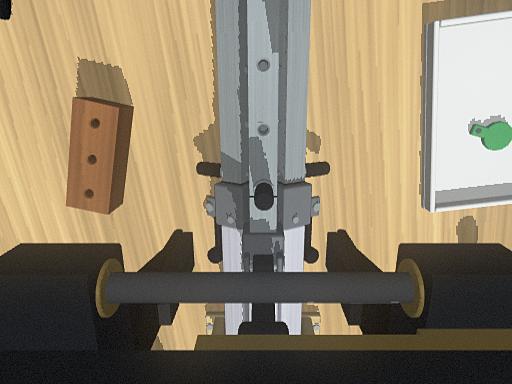

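View pics/cs8.png

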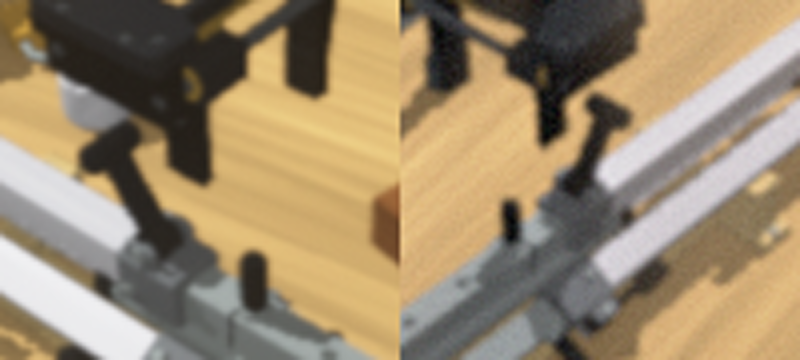

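The pin stands upright in the hole and the lever hasn't moved. I'll re-measure the lever end in both views: handle centres at (110,150) and (608,113) in the composite.

```bash
python3 - <<'E'
from h import *
i1,d1,K1,T1=load('pics/c8.npz');i2,d2,K2,T2=load('pics/s8.npz')
X=cross([ray(190+110/4-.4,150+150/4-.4,K1,T1),ray(200+208/4-.4,130+113/4-.4,K2,T2)]);print(X)
X=X;ex=np.array([np.cos(np.radians(-97.1)),np.sin(np.radians(-97.1)),0]);ey=np.array([-ex[1],ex[0],0])
v=X-[.622,.0168,.115];a=np.arcsin(v[2]/.058);print('axial',v@ex,'lat',v@ey,'ang',a,'leg',v@ex-.036-.058*np.cos(a))
E
python3 goto.py .6095 -.082 .22 4
```

```text
[ 0.60947309 -0.08261693  0.1624848 ]
axial 0.10020293622732401 lat -0.00014277864628998573 ang 0.9591494352461564 leg 0.030898376095115344
t 12.85 pos [0.6206 0.0169 0.238 ] F [-0.  -0.7 -1.1] w 0.0817
total turn [-0.24  0.13  0.02] dist [-0.0111 -0.0989 -0.018 ] toolframe(end) [-0.0996  0.0012  0.018 ]
[-0.0603, 0.0328, 0.0047, -0.0249, 0.0003, 0.0045]
[-0.0603, 0.0328, 0.0047, -0.0249, 0.0003, 0.0045]
[-0.0603, 0.0328, 0.0047, -0.0249, 0.0003, 0.0045]
[-0.0603, 0.0328, 0.0047, -0.0249, 0.0003, 0.0045]
```

Request:
send_rows --pt "-0.1 0.1 0 -0.02 0.0003 0.004 -1" --pt "-0.1 0 0 -0.025 0.0003 0.004 -1" --pt "0 0 0 -0.025 0.0003 0.004 -1" --pt "0 0 0 -0.018 0.0003 0.004 -1" --pt "0 0 0 -0.008 0 0.002 -1" --pt "0 0 0 0 0 0 -1" --pt "0 0 0 0 0 0 -1" --pt "0 0 0 0 0 0 -1" --pt "0 0 0 0 0 0 -1" --pt "0 0 0 0 0 0 -1"

```text
time: 13.85
ee_pos: [0.6076, -0.0763, 0.2153]
eef_rot: [0.747, 0.665, -0.002, -0.003]
ft_force: [-0.0, -0.7, 0.4]
width: 0.0873
```

```bash
python3 snap.py wrist w9;python3 goto.py .6095 -.0824 .161 5
```

```text
t 13.9 pos [ 0.6076 -0.0762  0.2153] F [ 0.8 -0.4 -0.6] w 0.0874
total turn [-0.41 -0.11  0.43] dist [ 0.0019 -0.0062 -0.0543] toolframe(end) [-0.0059  0.0026  0.0543]
[-0.0827, -0.023, 0.0864, -0.0012, 0.0006, 0.0108]
[-0.0827, -0.023, 0.0864, -0.0012, 0.0006, 0.0109]
[-0.0827, -0.023, 0.0864, -0.0012, 0.0006, 0.0109]
[-0.0827, -0.023, 0.0864, -0.0012, 0.0006, 0.0109]
[-0.0827, -0.023, 0.0864, -0.0012, 0.0005, 0.0109]
```

View pics/w9.png

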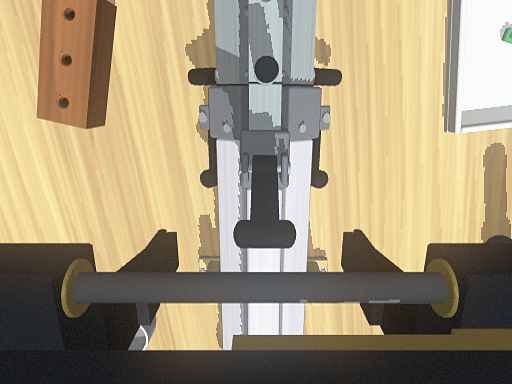

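The wrist view shows the handle centre at (265,234) and the pin at (266,68).

Run:
```python
from h import *
i,d,K,T=load('pics/w9.npz')
for z in (.160,.163,.166): print(onz(265,234,z,K,T))
print(onz(266,68,.141,K,T))
```

```text
[ 0.60986285 -0.08400542  0.16      ]
[ 0.60997634 -0.08273227  0.163     ]
[ 0.61008982 -0.08145911  0.166     ]
[0.62187837 0.01696492 0.141     ]
```

Request:
send_rows --pt "-0.1 0 0.1 -0.0013 0.0008 0.01 -1" --pt "-0.1 0 0.1 -0.0013 0.0007 0.012 -1" --pt "-0.1 0 0.1 -0.0012 0.0006 0.011 -1" --pt "-0.1 0 0.1 -0.001 0.0005 0.009 -1" --pt "0 0 0 -0.001 0.0003 0.006 -1" --pt "0 0 0 0 0 0.003 -1" --pt "0 0 0 0 0 0.001 -1" --pt "0 0 0 0 0 0 -1" --pt "0 0 0 0 0 0 -1" --pt "0 0 0 0 0 0 -1"

```text
time: 14.9
ee_pos: [0.6095, -0.0823, 0.1579]
eef_rot: [0.749, 0.662, 0.001, -0.001]
ft_force: [0.4, 0.1, 0.4]
width: 0.0867
```

```bash
python3 goto.py .6098 -.0825 .161 1;python3 snap.py wrist w10
```

```text
t 14.9 pos [ 0.6095 -0.0823  0.1579] F [0.4 0.1 0.4] w 0.0867
total turn [-0.03 -0.13  0.03] dist [ 0.0003 -0.0002  0.0031] toolframe(end) [-0.0002  0.0003 -0.0031]
[-0.0291, -0.1253, 0.0308, -0.0002, 0.0003, -0.0031]
```

View pics/w10.png

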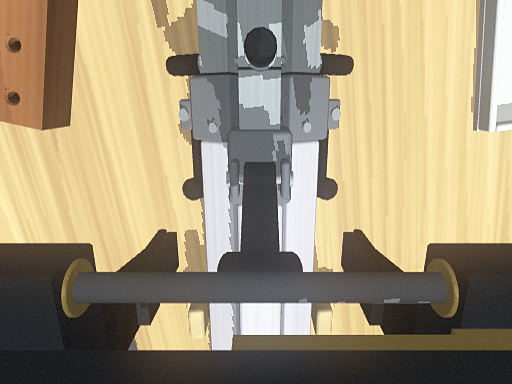

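The handle (columns 218–302) sits between the fingers. I'll raise 2 mm and grip.

Request:
send_rows --pt "0 0 0 0 0.0003 -0.002 -1" --pt "0 0 0 0 0 0 1" --pt "0 0 0 0 0 0 1" --pt "0 0 0 0 0 0 1" --pt "0 0 0 0 0 0 1" --pt "0 0 0 0 0 0 1" --pt "0 0 0 0 0 0 1" --pt "0 0 0 0 0 0 1" --pt "0 0 0 0 0 0 1" --pt "0 0 0 0 0 0 1" --force 15

```text
time: 15.95
ee_pos: [0.6097, -0.0823, 0.1608]
eef_rot: [0.749, 0.662, 0.001, -0.001]
ft_force: [-0.5, 0.0, 0.7]
width: 0.0378
```

```bash
python3 goto.py .6098 -.0825 .161 1;python3 snap.py side s11; python3 snap.py scene c11
python3 - <<'E'
from h import *
a=load('pics/c11.npz')[0][150:240,190:290];b=load('pics/s11.npz')[0][130:220,200:300]
cv2.imwrite('pics/cs11.png',cv2.resize(np.hstack([a,b]),None,fx=4,fy=4,interpolation=2))
E
```

```text
t 15.95 pos [ 0.6097 -0.0823  0.1608] F [-0.5  0.   0.7] w 0.0378
total turn [-0.03 -0.11  0.03] dist [ 0.0001 -0.0002  0.0002] toolframe(end) [-0.0002  0.0001 -0.0002]
[-0.0261, -0.1052, 0.0278, -0.0002, 0.0001, -0.0002]
```

View pics/cs11.png

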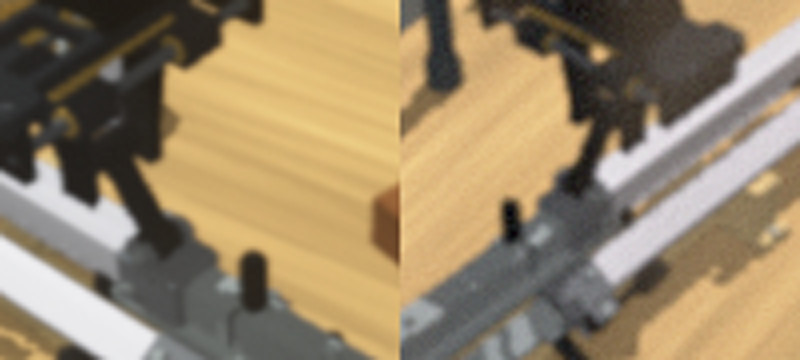

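The lever end is gripped at a width of 38 mm. Now I slide the leg toward the head along tool +x.

Request:
send_rows --pt "0 0 0 0.002 0 0 1" --pt "0 0 0 0.0025 0 0 1" --pt "0 0 0 0.003 0 0 1" --pt "0 0 0 0.003 0 0 1" --pt "0 0 0 0.003 0 0 1" --pt "0 0 0 0.003 0 0 1" --pt "0 0 0 0.003 0 0 1" --pt "0 0 0 0.002 0 0 1" --pt "0 0 0 0.001 0 0 1" --pt "0 0 0 0 0 0 1" --force 20

```text
time: 17.05
ee_pos: [0.6126, -0.0586, 0.1608]
eef_rot: [0.749, 0.662, 0.0, -0.0]
ft_force: [-1.9, -0.6, 1.2]
width: 0.0376
```

```bash
cat > ax.py <<'E'
from h import *
p,q,s=st()
y=q.apply([0,1,0]);ex=np.array([np.cos(np.radians(-97.1)),np.sin(np.radians(-97.1)),0]);ey=np.array([-ex[1],ex[0],0])
g=p-q.apply([0,0,.002]);v=g-[.622,.0168,.115];a=np.arcsin(np.clip(v[2]/.058,-1,1))
F=s['ft_force'];rv=(q.inv()*down(YAW)).as_rotvec(degrees=True)
print('t',round(s['time'],2),'axial',round(v@ex,4),'lat',round(v@ey,4),'dz',round(v[2],4),'ang~',round(a,3),'leg~',round(v@ex-.036-.058*np.cos(a),4),'F ax/lat/z',np.round([F@ex,F@ey,F[2]],1),'w',round(s['width'],4),'turn',np.round(rv,2))
E
python3 ax.py; python3 snap.py wrist w12; python3 snap.py scene c12; python3 snap.py side s12;python3 - <<'E'
from h import *
a=load('pics/c12.npz')[0][150:240,190:290];b=load('pics/s12.npz')[0][130:220,200:300]
cv2.imwrite('pics/cs12.png',cv2.resize(np.hstack([a,b]),None,fx=4,fy=4,interpolation=2))
E
```

```text
t 17.05 axial 0.076 lat 0.0 dz 0.0478 ang~ 0.969 leg~ 0.0072 F ax/lat/z [ 0.8 -1.8  1.2] w 0.0376 turn [-0.03 -0.03  0.01]
```

View pics/w12.png

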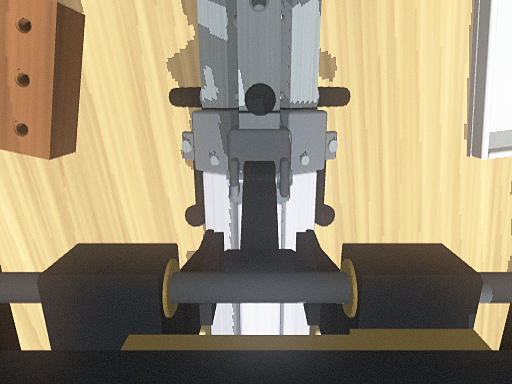

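View pics/cs12.png

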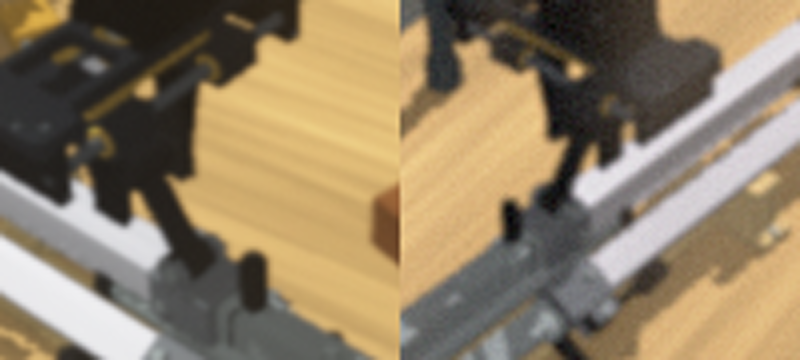

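The leg came along; the collar is about 7 mm from the pin with the lever still raised. I'll continue gently until it touches.

Request:
send_rows --pt "0 0 0 0.0015 0 0 1" --pt "0 0 0 0.0015 0 0 1" --pt "0 0 0 0.0015 0 0 1" --pt "0 0 0 0.001 0 0 1" --pt "0 0 0 0.001 0 0 1" --pt "0 0 0 0.001 0 0 1" --pt "0 0 0 0.001 0 0 1" --pt "0 0 0 0.001 0 0 1" --pt "0 0 0 0.001 0 0 1" --pt "0 0 0 0.001 0 0 1" --force 20

```text
time: 18.2
ee_pos: [0.614, -0.048, 0.1611]
eef_rot: [0.75, 0.661, -0.001, 0.0]
ft_force: [-3.8, -4.9, 5.6]
width: 0.0379
```

```bash
python3 ax.py; python3 snap.py wrist w13;python3 snap.py side s13; python3 snap.py scene c13;python3 - <<'E'
from h import *
w=load('pics/w13.npz')[0];cv2.imwrite('pics/w13c.png',cv2.resize(w[60:220,160:360],None,fx=4,fy=4,interpolation=2)[:600])
a=load('pics/c13.npz')[0][150:240,190:290];b=load('pics/s13.npz')[0][130:220,200:300]
cv2.imwrite('pics/cs13.png',cv2.resize(np.hstack([a,b]),None,fx=4,fy=4,interpolation=2))
E
```

```text
t 18.2 axial 0.0653 lat 0.0001 dz 0.0481 ang~ 0.977 leg~ -0.0031 F ax/lat/z [ 5.3 -3.1  5.6] w 0.0379 turn [-0.04  0.06 -0.09]
```

View pics/w13c.png

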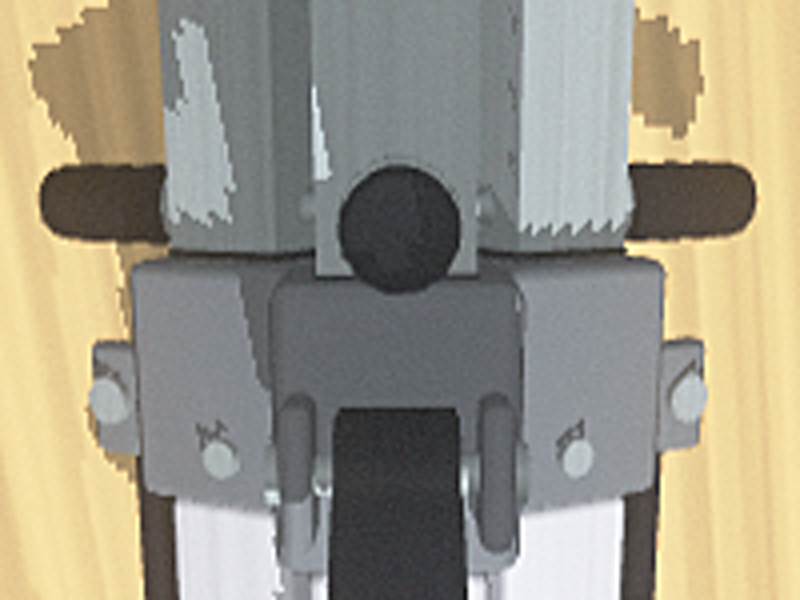

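View pics/cs13.png

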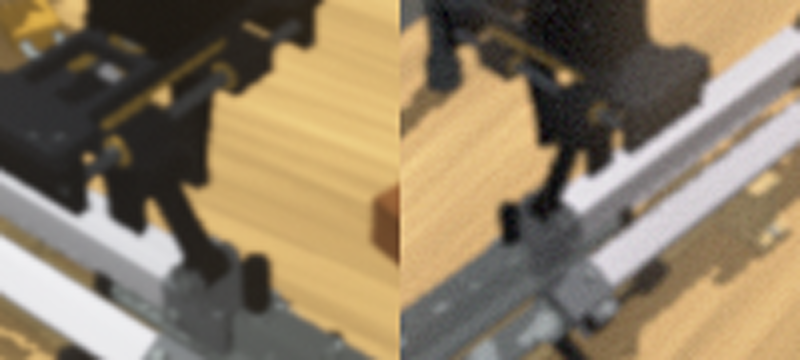

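The collar is against the pin: the wrist crop shows the collar edge under the pin at (400,280), and the axial push-back is 5 N. I start swinging the lever down its arc with a small bias toward the pin.

Request:
send_rows --pt "0 0 0 -0.0015 0 0.0018 1" --pt "0 0 0 -0.0018 0 0.002 1" --pt "0 0 0 -0.0017 0 0.0022 1" --pt "0 0 0 -0.0016 0 0.0023 1" --pt "0 0 0 -0.0015 0 0.0024 1" --pt "0 0 0 -0.0014 0 0.0025 1" --pt "0 0 0 -0.0012 0 0.0026 1" --pt "0 0 0 0.0005 0 0 1" --pt "0 0 0 0.0005 0 0 1" --pt "0 0 0 0.0005 0 0 1" --force 20

```text
time: 19.35
ee_pos: [0.6123, -0.0614, 0.1481]
eef_rot: [0.751, 0.66, -0.002, 0.002]
ft_force: [-4.8, -4.6, 4.4]
width: 0.0379
```

```bash
python3 ax.py; python3 snap.py wrist w14;python3 - <<'E'
from h import *
w=load('pics/w14.npz')[0];cv2.imwrite('pics/w14c.png',cv2.resize(w[60:220,160:360],None,fx=4,fy=4,interpolation=2)[:600])
E
```

```text
t 19.35 axial 0.0788 lat 0.0001 dz 0.0351 ang~ 0.651 leg~ -0.0034 F ax/lat/z [ 5.2 -4.2  4.4] w 0.0379 turn [ 0.    0.37 -0.32]
```

View pics/w14c.png

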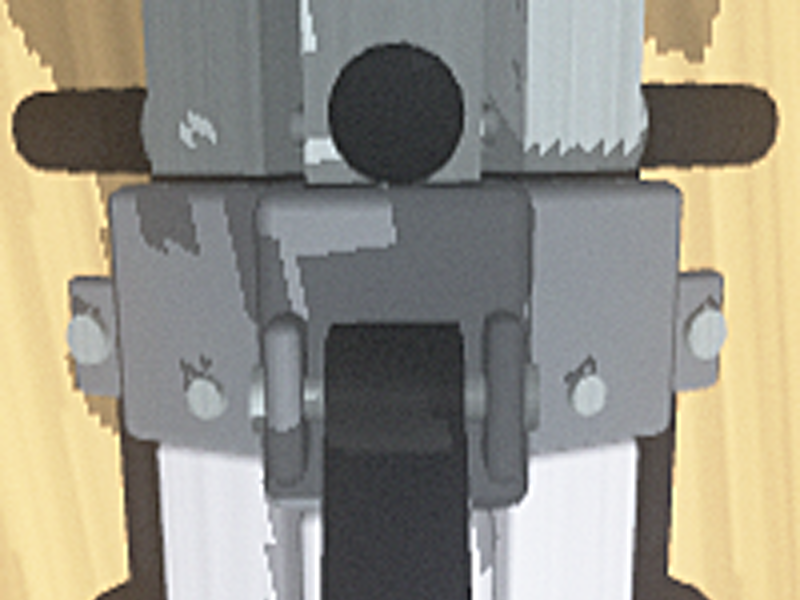

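Request:
send_rows --pt "0 0 0 -0.0007 0 0.0028 1" --pt "0 0 0 -0.0005 0 0.003 1" --pt "0 0 0 -0.0002 0 0.003 1" --pt "0 0 0 0.0 0 0.003 1" --pt "0 0 0 0.0002 0 0.003 1" --pt "0 0 0 0.0005 0 0.003 1" --pt "0 0 0 0.001 0 0 1" --pt "0 0 0 0.001 0 0 1" --pt "0 0 0 0.001 0 0 1" --pt "0 0 0 0.001 0 0 1" --force 25

```text
time: 20.4
ee_pos: [0.6113, -0.0697, 0.1323]
eef_rot: [0.755, 0.656, -0.008, 0.007]
ft_force: [-3.7, -5.7, 3.0]
width: 0.0375
```

```bash
python3 ax.py; python3 snap.py wrist w15;python3 snap.py side s15;python3 - <<'E'
from h import *
w=load('pics/w15.npz')[0];cv2.imwrite('pics/w15c.png',cv2.resize(w[40:220,160:360],None,fx=3,fy=3,interpolation=2)[:600])
E
```

```text
t 20.4 axial 0.0871 lat 0.0001 dz 0.0193 ang~ 0.339 leg~ -0.0036 F ax/lat/z [ 6.2 -3.   3. ] w 0.0375 turn [-0.06  1.22 -0.88]
```

View pics/w15c.png

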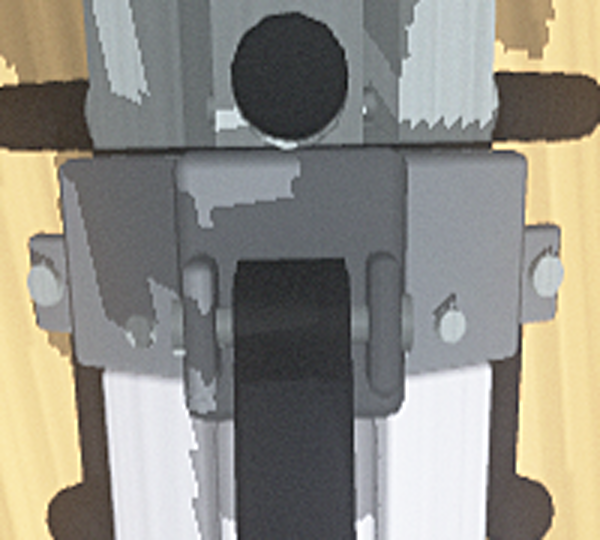

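Request:
send_rows --pt "0 0.2 -0.1 0.0008 0 0.003 1" --pt "0 0.2 -0.1 0.001 0 0.003 1" --pt "0 0.2 -0.1 0.0012 0 0.003 1" --pt "0 0.2 -0.1 0.0014 0 0.003 1" --pt "0 0.2 -0.1 0.0015 0 0.003 1" --pt "0 0.2 -0.1 0.0015 0 0.003 1" --pt "0 0 0 0.0015 0 0.002 1" --pt "0 0 0 0.0015 0 0.001 1" --pt "0 0 0 0.0015 0 0.001 1" --pt "0 0 0 0.0015 0 0.001 1" --force 25

```text
time: 21.5
ee_pos: [0.6112, -0.0728, 0.1108]
eef_rot: [0.756, 0.655, -0.008, 0.005]
ft_force: [-8.7, -7.1, 14.1]
width: 0.0375
```

```bash
python3 ax.py; python3 snap.py wrist w16;python3 snap.py side s16;python3 snap.py scene c16;python3 - <<'E'
from h import *
w=load('pics/w16.npz')[0];cv2.imwrite('pics/w16c.png',cv2.resize(w[40:260,160:360],None,fx=2.7,fy=2.7,interpolation=2)[:600])
a=load('pics/c16.npz')[0][150:240,190:290];b=load('pics/s16.npz')[0][130:220,200:300]
cv2.imwrite('pics/cs16.png',cv2.resize(np.hstack([a,b]),None,fx=4,fy=4,interpolation=2))
E
```

```text
t 21.5 axial 0.0902 lat 0.0004 dz -0.0022 ang~ -0.038 leg~ -0.0038 F ax/lat/z [ 8.1 -7.7 14.1] w 0.0375 turn [-0.15  1.12 -1.08]
```

View pics/w16c.png

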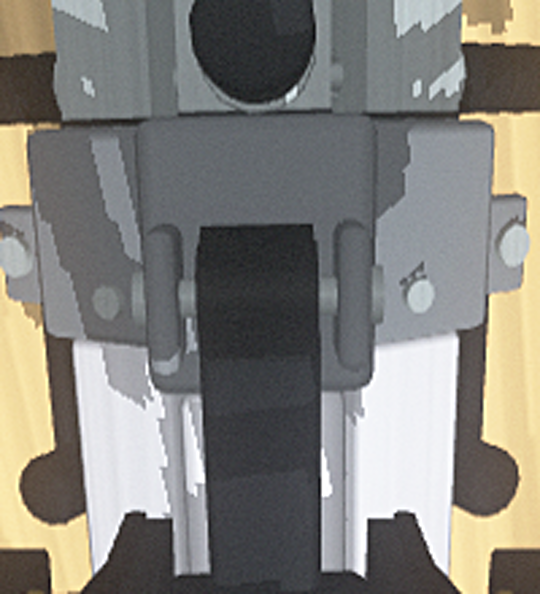

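View pics/cs16.png

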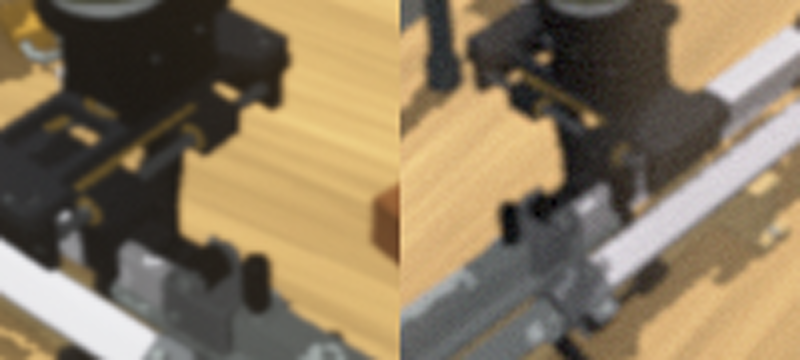

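The lever lies flat along the sleeve with 14 N of downward push at its stop, and the collar edge is at the pin shoulder. I'll measure leg position and pin tilt from the picture.

Run:
```python
from h import *
i,d,K,T=load('pics/w16.npz')
ex=np.array([np.cos(np.radians(-97.1)),np.sin(np.radians(-97.1)),0]);ey=np.array([-ex[1],ex[0],0])
f=lambda u,v,z:(onz(160+u/2.7,40+v/2.7,z,K,T)-[.622,.0168,0])
for n,u,v,z in [('collar edge',255,118,.1085),('pivot L',138,291,.115),('pivot R',375,291,.115),('shoulder near edge',253,110,.106),('h1?',0,0,.103)]:
    x=f(u,v,z);print(n,'ax',round(x@ex,4),'lat',round(x@ey,4))
w=i[0:110,190:320];cv2.imwrite('pics/w16p.png',cv2.resize(w,None,fx=5,fy=5,interpolation=2))
```

```text
collar edge ax 0.0076 lat -0.0003
pivot L ax 0.0327 lat -0.0187
pivot R ax 0.0333 lat 0.0178
shoulder near edge ax 0.0064 lat -0.0006
h1? ax -0.0103 lat -0.0389
```

View pics/w16p.png

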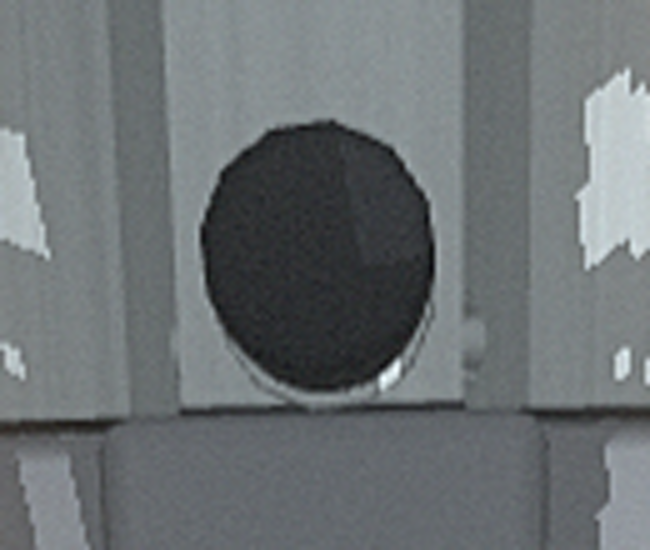

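Request:
send_rows --pt "0 0 0 0.001 0 0.001 1" --pt "0 0 0 0.0008 0 0.001 1" --pt "0 0 0 0.0006 0 0.001 1" --pt "0 0 0 0.0005 0 0.0008 1" --pt "0 0 0 0.0005 0 0.0008 1" --pt "0 0 0 0.0005 0 0.0008 1" --pt "0 0 0 0.0005 0 0.0008 1" --pt "0 0 0 0.0005 0 0.0008 1" --pt "0 0 0 0.0005 0 0.0008 1" --pt "0 0 0 0.0005 0 0.0008 1" --force 25

```text
time: 22.65
ee_pos: [0.6111, -0.0729, 0.111]
eef_rot: [0.757, 0.653, -0.012, 0.01]
ft_force: [-6.7, -4.5, 9.4]
width: 0.0375
```

```bash
python3 ax.py; python3 snap.py wrist w17;python3 snap.py side s17;python3 snap.py scene c17;python3 ax.py;python3 - <<'E'
from h import *
a=load('pics/c17.npz')[0][150:240,190:290];b=load('pics/s17.npz')[0][130:220,200:300]
cv2.imwrite('pics/cs17.png',cv2.resize(np.hstack([a,b]),None,fx=4,fy=4,interpolation=2))
for n in ('scene','side'):
    o={'scene':'c17','side':'s17'}[n];i0=load(f'pics/a_{n}.npz')[0];i1=load(f'pics/{o}.npz')[0]
# pin tilt: dark blob near pin in scene/side
i1,d,K1,T1=load('pics/c17.npz');i2,d,K2,T2=load('pics/s17.npz')
for i,K,T,n in((i1,K1,T1,'scene'),(i2,K2,T2,'side')):
    print(n,'expect base/top upright',proj(np.array([.622,.0168,.108]),K,T),proj(np.array([.622,.0168,.141]),K,T))
crop(i1,225,200,60,45,10,'pics/p17a.png');crop(i2,205,160,60,45,10,'pics/p17b.png')
E
```

```text
t 22.65 axial 0.0903 lat 0.0002 dz -0.002 ang~ -0.035 leg~ -0.0037 F ax/lat/z [ 5.2 -6.1  9.4] w 0.0375 turn [-0.12  1.8  -1.3 ]
t 22.8 axial 0.0903 lat 0.0003 dz -0.002 ang~ -0.035 leg~ -0.0037 F ax/lat/z [ 5.1 -5.6 10.2] w 0.0376 turn [-0.12  1.8  -1.3 ]
scene expect base/top upright [253.24414313 225.99895423] [252.8549335  214.71488025]
side expect base/top upright [227.84170657 189.69578571] [227.21739492 180.93408369]
```

View pics/p17a.png

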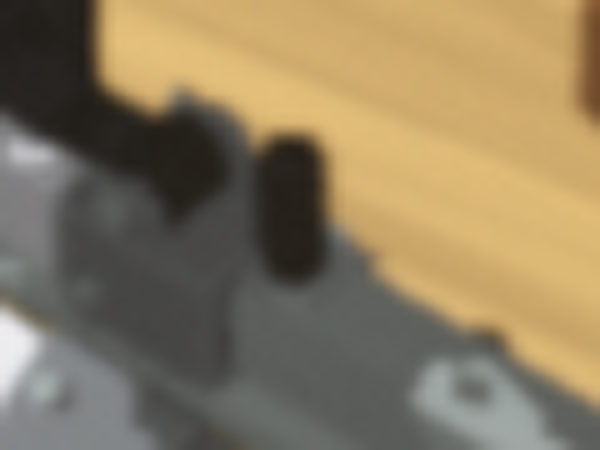

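View pics/p17b.png

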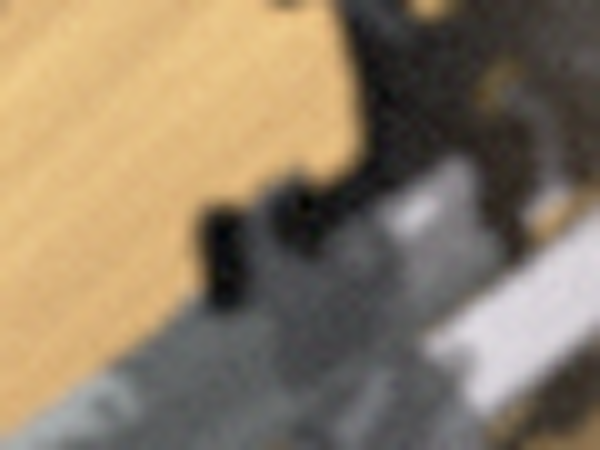

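View pics/c17.png

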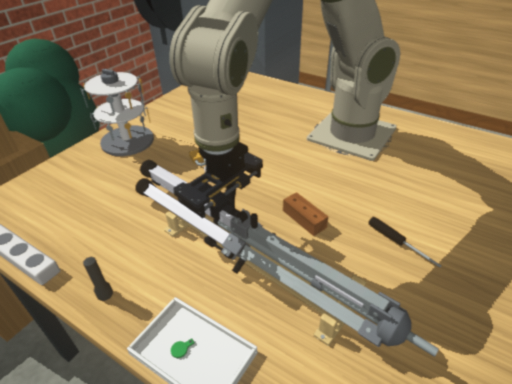

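```bash
python3 -c "
from bench import *
print(close_job());print(read_state()['ft_force'],read_state()['time'])"
```

```text
the job is handed in; nothing more can be done
None
the job is handed in; nothing more can be done
```

The job is handed in, at about 23 s of the allowed 58 s; no verdict is reported. The pin is in the top leg's hole nearest the collar, the collar rests on it, and the lever is closed. The gripper still holds the lever end, gripping with 25 N.

**How it went:** The pin went in without resistance and bottomed at the expected height (TCP z 0.128 m). I then gripped the lever end across its width and slid the leg in about 34 mm until the collar met the pin with about 5 N of push-back. I swung the lever down its arc while keeping a light push toward the pin.

**Last checks:**
- **Lever:** it lies flat on its stop, with about 10 N of upward reaction from the stop and a finger opening of 37.5 mm.
- **Pin:** it looks upright and seated in both fixed views.
- **Bystanders:** I never went near the screwdriver, flask cap or padlock. In the last scene view the screwdriver looks unmoved. The arm partly hides the padlock and fully hides the cap there, so I did not check those two at the end.

**Disagreement:** three estimates put the leg slightly past zero, and they differ.

| Source | Leg position |
|---|---|
| Hand position | -3.7 mm |
| Lever pivot in the wrist picture | about -3 mm |
| Collar edge in the wrist picture | about -1.4 mm |

All are within the allowed -5 to +2.5 mm. I put the spread down to the pin's play in its hole, a slightly off-centre grip and about 1 mm of camera bias.

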